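Put the last slicer blade away and snap the box shut

ROBOT

A 6-joint arm with a two-finger parallel gripper is mounted at the origin on the work surface. World frame = base frame: x ahead of the robot, y to its left, z up, the work surface at z = 0. Lengths are in m, angles in rad, forces in N, time in s.
With the tool pointing down it reaches from about 0.325 to 0.85 m from the base axis. Payload 4.4 kg.
Tool frame: the origin (TCP) lies on the centre line of the jaws, within the pads' length; the fingertips stand ahead of it and the grasp point (between the pads) lies 6 mm ahead of it (ctrl.tcp_to_tips is the z of the fingertips in the tool frame, in m); z points along the fingers, x is the direction in which the jaws open and shut, and the axes are right-handed (so a half turn about z gives the same grasp; the last joint's range is limited). The gripper opens to 94 mm and grips with 3 to 60 N. Pads are 16 mm wide; open, the fingers measure 119 mm over their backs; the gripper's body (75 mm by 177 mm) begins 78 mm behind the grasp point.
Start: joints at [1.048, 0.207, 1.542, -0, 1.393, -0.15], TCP at [0.209, 0.536, 0.23] pointing down, gripper open.
Joint ranges: [-2.73, 2.73], [-0.86, 2.22], [0.23, 2.46], [-1.11, 4.25], [0.08, 2.63], [-2.82, 2.82]. Speed limits (rad/s): [2.79, 2.79, 3.14, 3.14, 3.14, 3.14].

INTERFACE

Orientations are given as [roll, pitch, yaw] about the fixed x, y, z axes, in that order (R = Rz(yaw) Ry(pitch) Rx(roll)).
In Python, from rig import ctrl gives the robot as it stands.
- The arm moves only by the tool send_rows, never from a script. Its argument "motion" is a list of rows, each a list of 5 numbers: the closure in counts, from 0 (fully open) to 255 (shut), then the shift along the tool's x, y, z in cm, then the turn about the tool's z in rad. A call has 1 to 8 rows; each row is the pose to reach, as a shift and turn from the pose commanded when the call began, along the tool's axes at that moment; what a row does not reach only later rows make up. A row lasts 1/12 s, in which the tool goes at most 41.7 mm and 7.16 degrees, less where a joint would pass 70% of its speed; a pose out of reach is approached as far as the arm can. A call with a gripper value outside its range is refused whole. The fingers move at their own pace and stop on an object; "newtons" is the grip in N (left out, the last holds). Time passes only in rows, so rows that repeat a pose let the fingers close. It gives the time, the measured TCP pose, the force and the opening at its end, in the units of the state.
- ctrl.get_obs(): the state, without advancing time (a new reading comes with each control period).
- ctrl.grab_frame(name): name is "side" or "top" or "wrist"; returns a dict with "img" (480x640x3 uint8, blue, green, red), "fx", "fy", "cx", "cy" (pixels), "dist" ([k1, k2, p1, p2, k3] as OpenCV has them; the pictures are not rectified), "extrinsics" (4x4, takes a point from camera to world coordinates). Camera axes: x right, y up, looking along -z (the intrinsics and any distortion apply to the point x, -y, -z); pixel columns grow to the right and rows downward; lengths in m; the calibration is good to about 2 mm. A picture is of the moment at which its call begins. There is no depth.
- ctrl.finish_job(): hands the job in, once; it reports no verdict.
The state is a dict: "time": time; "q": joint angles; "dq": joint speeds; "effort": joint torques, N m; "tool_pos": TCP position; "tool_rot": TCP orientation; "force": force on the tool from outside, world axes, zero at the start; "moment": the same for the moment, N m; "finger_gap": finger opening in m.
Only numpy, scipy, OpenCV 4.12 (cv2) and the standard library are available. Lean on these libraries where they do the work, as an engineer would, in place of code of your own. Each camera call takes 0.05 s, during which the arm holds its last target.

TASK

Put the loose blade insert back into the empty end bay of the slide-top blade box: set it down flat in there, not dropped, with its row of teeth pointing to the tall end wall of the box, the same way as the inserts already stored. Then slide the lid shut along its grooves, forcing it over the snap ridge until it is fully home, flush with the box's end. Leave the stored inserts in their bays and the things around the box where they are.

Things in the scene. Friction and masses are not known exactly. Their poses are not given: they have to be found in the camera images.
- blade_box: Grey plastic slide-top blade box, screwed down (cannot move): 116 (its x) by 194 (y) by 53 mm high; origin: centre of its underside, z up. Inside: x -48 to 48, y -85 to 87 mm, floor at z 4. Ribs 7 mm high, 4 thick, make 4 bays 40 mm long at y = 67 (empty), 23, -21, -65. Side walls have lid grooves z 42 to 49; lips above them (to z 53) leave 95 mm clear in x. Feet reach x = +-78, 3 mm high.
- bay (a point): Centre of the floor of the empty end bay, next to the tall end wall (box frame: x 0, y +67, z 4 mm); the bay is 96 mm wide in the box's x and 40 mm in its y, open above; axes as the box's.
- stop (a point): Tall end wall of the box, middle of its inner face at the lid's level (box frame: x 0, y +87, z 44 mm). The wall is 10 mm thick and 53 mm high; the lid's inner edge stops against it when fully home. Axes as the box's.
- snap_ridge (a point): Top of the snap ridge on the low end wall (box frame: x 0, y -92, z 41 mm): a half-round 70 mm long in x, 5 mm high, on a springy tongue that gives way downwards. This wall is 12 mm thick, outer face at y = -97, only 36 mm high: the lid slides over it. Axes as the box's.
- lid: White slide lid, captive but loose in the grooves: plate 105 (x) by 184 (y, along the slide) by 5 mm; origin: centre of its underside; axes as the box's (2 mm play up, 1.5 sideways; droops a little). Starts 85 to 105 mm open, sticking out over the low end wall. Slides shut to the box's +y. Fully home: origin at box y -5, z 42 mm, inner edge on the tall wall, outer end flush with the box (box y -97).
- lid_end (a point): Middle of the lid's outer (-y) end face, 2.5 mm above its underside, axes as the lid's; the face to push. A lip 70 mm wide, 6 mm thick, flush with it, stands up to 16 mm above the underside. A bead hanging 5 mm below, 13 mm in from the end, meets the ridge 15 mm before home, tops it at 7.5 mm, then snaps in. Slides with 1 to 3 N; the ridge takes about 8 to 13 N.
- insert: The loose blade insert, flat on the bench, right of the box, turned either way: black bar 88 (its x) by 30 (y) mm, 12 mm high, about 60 g; origin: centre of its underside, z up. A row of steel teeth runs along its +y side (y 10 to 15, z 4 to 8 mm). A finger tab to hold it by, centred on the origin, 30 (x) by 12 (y) mm, rises from the bar to 30 mm height.
- insert_teeth (a point): Middle of the toothed edge of the loose insert (insert frame: x 0, y +15, z 6 mm); axes as the insert's. In the bay this edge must face the tall end wall (box +y).
- stored1: Stored blade insert, same as the loose one, in the bay next to the empty one (box y about +23 mm), teeth to the box's +y. 88 mm (its x) by 30 mm (its y) by 30 mm high over all, about 60 g; origin: centre of its underside.
- stored2: Stored blade insert in the third bay (box y about -21 mm), under the lid, teeth to the box's +y. Same shape.
- stored3: Stored blade insert in the fourth bay (box y about -65 mm), under the lid, teeth to the box's +y. Same shape.
- slicer: Hand slicer with white plastic side rails and a steel bed, 420 mm long (its x) by 150 mm wide, 40 mm high, lying on the bench to the left of the box; origin: centre of its underside. Bystander.
- bowl: Steel bowl, 120 mm across, 50 mm high, on the bench beyond the box, to the left; origin: centre of its underside. Bystander.
- beaker: Steel beaker, 72 mm across, 85 mm high, upright on the bench beyond the box, to the right; origin: centre of its underside. Bystander.
Not all that is in view belongs to the job. Of the things that look like the blade_box, take the one that is farthest to the robot's left at the start.

How it is judged:
On the way, in this order (a step that is already met when the one before it is completed fails the run):
1. the loose insert lies flat in the empty end bay, teeth to the tall end wall, let go (y of insert_teeth in the frame of blade_box between 0.074 and 0.09 m and x of insert_teeth in the frame of blade_box between -0.01 and 0.01 m and z of insert_teeth in the frame of blade_box below 0.0135 m and angle between insert's own z axis and vertical below 0.1 rad and angle between the x axis of insert and the x axis of blade_box, either way round below 0.2 rad and contact force between the fingers and insert below 0.1 N), for 0.2 s.
2. the lid is pushed over the ridge and fully home (y of lid in the frame of blade_box above -0.008 m and angle between lid's own z axis and vertical below 0.05 rad and z of lid in the frame of blade_box between 0.039 and 0.046 m), for 0.2 s.
At the end, for the whole second after the job is handed in: Insert flat on the end bay floor (6 deg), square (11 deg), teeth towards the tall wall (tooth edge 74 to 90 mm on box y, 10 mm on x); lid home within 3 mm, past the ridge, in its grooves; both at rest; stored inserts moved under 12 mm, slicer, bowl and beaker under 30 mm (all of step 2 and y of insert_teeth in the frame of blade_box between 0.074 and 0.09 m and x of insert_teeth in the frame of blade_box between -0.01 and 0.01 m and z of insert_teeth in the frame of blade_box below 0.0135 m and angle between insert's own z axis and vertical below 0.1 rad and angle between the x axis of insert and the x axis of blade_box, either way round below 0.2 rad and distance of each of stored1, stored2, stored3 from where it was at the start of the episode below 0.012 m and distance of each of slicer, bowl, beaker from where it was at the start of the episode below 0.03 m and linear speed of each of lid, insert below 0.02 m/s); the robot touches nothing.
It fails at once if the loose insert is dropped (falls free, faster than 0.35 m/s, with no finger on it) (linear speed of insert above 0.35 m/s and contact force between the fingers and insert below 0.01 N).
It fails at once if a stored insert is knocked out of its place (more than 20 mm) (distance of any of stored1, stored2, stored3 from where it was at the start of the episode above 0.02 m).
It fails at once if the slicer, bowl or beaker is pushed away (more than 40 mm) (distance of any of slicer, bowl, beaker from where it was at the start of the episode above 0.04 m).
It also fails if it takes over 50 s, if anything falls off the work surface, if the arm or the gripper's body presses on something with over 40 N, if the wrist force passes 120 N, or if a joint passes its speed limit or range.

## Working session

There is one attempt and no reset: what is moved stays moved. The work goes in short steps, Python scripts to look and compute and a tool call to move; the robot and the scene stay as the last step left them, time stands still between calls to the robot, and variables do not carry over. Pictures are saved under pics/ and viewed, and the job is handed in when it is done.

Besides the shell and the picture viewer there is one more tool, called after "Request:" in YAML: its name, and indented under it one key for each argument. send_rows: Moves the arm, as the interface text tells. Its arguments: {"type":"object","properties":{"motion":{"type":"array","items":{"type":"array","items":{"type":"number"}}},"newtons":{"type":"number"}},"required":["motion"]}

```bash
mkdir -p pics; ls; python3 - <<'E'
from rig import ctrl
import cv2
o=ctrl.get_obs(); print(o, ctrl.tcp_to_tips)
for n in ["side","top","wrist"]:
    f=ctrl.grab_frame(n); cv2.imwrite(f"pics/{n}0.png",f["img"]); print(n,f["fx"],f["fy"],f["cx"],f["cy"],f["dist"]); print(f["extrinsics"])
E
```

```text
pics
{'time': 0.0, 'q': array([ 1.04851376e+00,  2.07393023e-01,  1.54294916e+00, -2.62186867e-06,
        1.39352255e+00, -1.50515177e-01]), 'dq': array([-0.00132149, -0.00105676,  0.00056354, -0.00144168,  0.00103942,
       -0.00085792]), 'effort': array([-6.52723043e-05, -3.70871544e+01, -2.81422698e+01,  6.99289469e-02,
        3.60281859e-02, -1.75699165e-04]), 'tool_pos': array([0.20851186, 0.53504586, 0.22930837]), 'tool_rot': array([-3.14125451e+00,  2.24678000e-03,  1.19902979e+00]), 'force': array([ 0.06150508,  0.86428867, -1.01559511]), 'moment': array([ 0.01388145, -0.00214845,  0.05229478]), 'finger_gap': 0.09391816729066661} 0.025
side 478.9610997511747 478.9610997511747 324.87020225260835 239.0865607400923 [-0.06686379  0.          0.          0.          0.        ]
[[-0.96220908  0.15478119 -0.22404569  0.3853602 ]
 [-0.27227743 -0.55990927  0.78253857  0.78340742]
 [-0.00432301  0.8139683   0.58089321  0.60857655]
 [ 0.          0.          0.          1.        ]]
top 455.8900838235442 455.8900838235442 325.7429034947826 237.33869315810617 [0.00844667 0.         0.         0.         0.        ]
[[ 0.01735202  0.99634279 -0.08366573  0.54232434]
 [-0.99961091  0.01545931 -0.02321739  0.03914045]
 [-0.02183907  0.08403605  0.99622337  1.01023166]
 [ 0.          0.          0.          1.        ]]
wrist 396.41733627566407 396.41733627566407 320.4677742207395 239.55234554369673 [-0.02228896  0.          0.          0.          0.        ]
[[ 0.36288962 -0.90199493 -0.23391508  0.14030685]
 [ 0.93182908  0.35062607  0.09357311  0.56083041]
 [-0.00238575 -0.25192559  0.96774367  0.38377001]
 [ 0.          0.          0.          1.        ]]
```

View pics/top0.png

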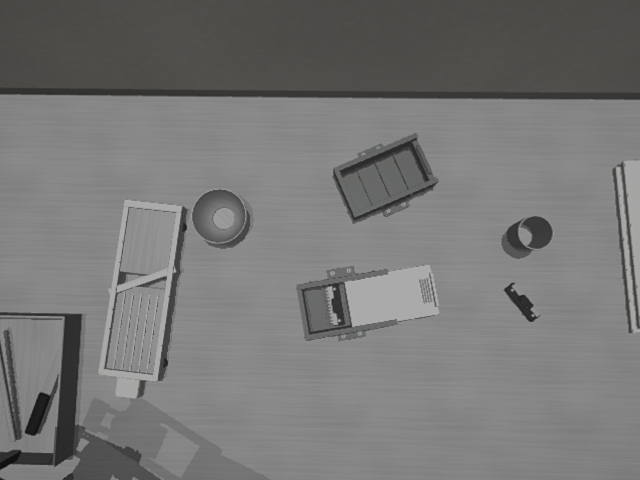

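View pics/side0.png

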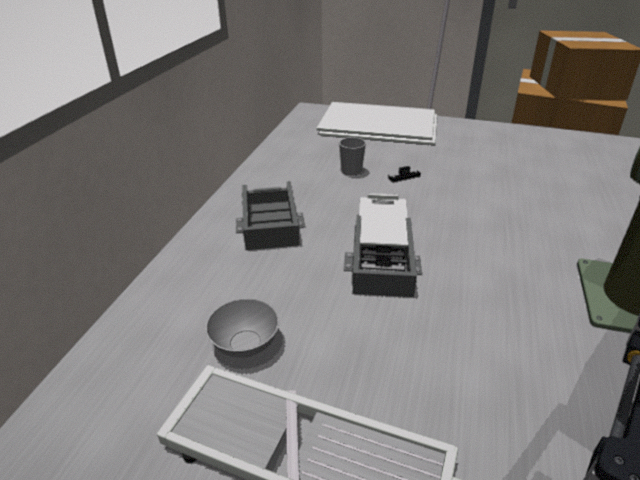

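View pics/wrist0.png

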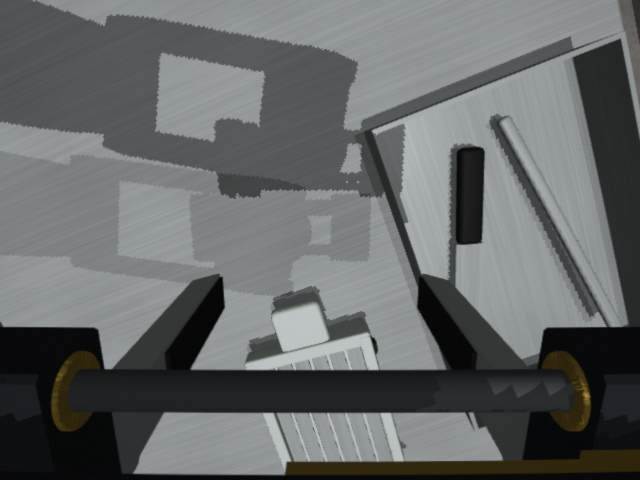

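The top view shows two boxes: the lidded one at about (350,303), and a lidless one at (385,178), which is further right and so the decoy. The loose insert could be the black bar at (522,302) or the knife handle in the tray at (37,412). The bar with a tab and light teeth is the insert. The tall end wall is the left end of the lidded box, near (303,312). Next I'll take close crops.

```bash
python3 - <<'E'
import cv2,numpy as np
i=cv2.imread("pics/top0.png")
a=cv2.resize(i[255:350,285:445],None,fx=5,fy=5,interpolation=cv2.INTER_CUBIC); cv2.imwrite("pics/c_box.png",a)
b=cv2.resize(i[270:334,490:554],None,fx=9,fy=9,interpolation=cv2.INTER_CUBIC); cv2.imwrite("pics/c_ins.png",b)
E
```

```text
(no output)
```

View pics/c_box.png

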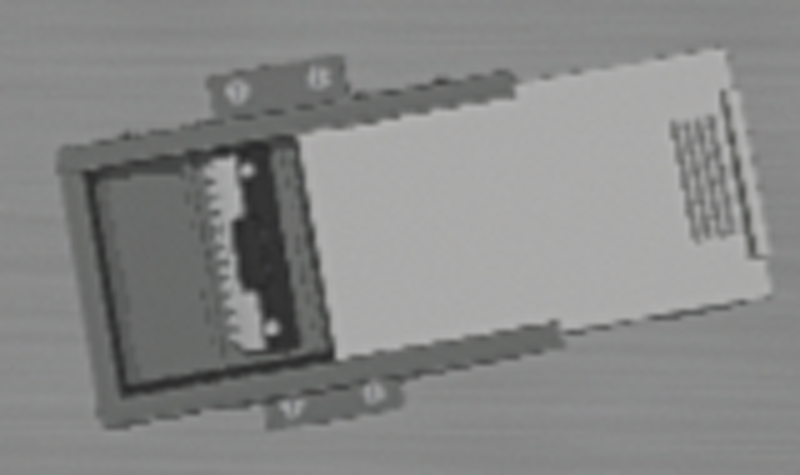

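View pics/c_ins.png

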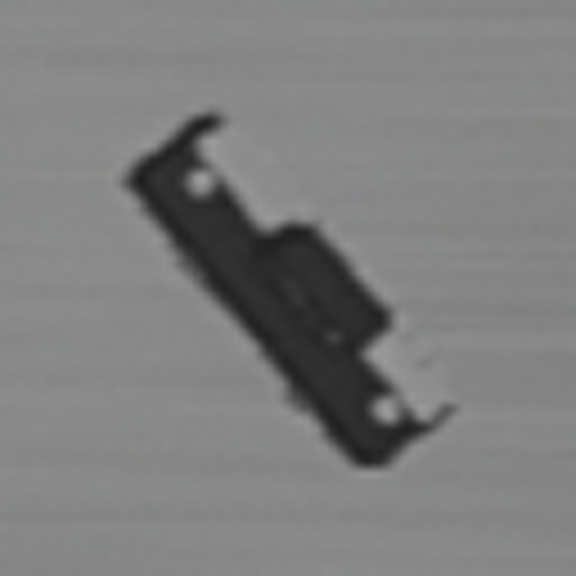

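```bash
cat > h.py <<'E'
import cv2,numpy as np
from rig import ctrl
def ray(f,uv):
    K=np.array([[f["fx"],0,f["cx"]],[0,f["fy"],f["cy"]],[0,0,1]])
    p=cv2.undistortPoints(np.array([[uv]],float),K,np.array(f["dist"],float))[0,0]
    E=f["extrinsics"]; return E[:3,3],E[:3,:3]@np.array([p[0],-p[1],-1])
def onz(f,uv,z):
    o,d=ray(f,uv); return o+d*(z-o[2])/d[2]
def proj(f,P):
    E=f["extrinsics"]; K=np.array([[f["fx"],0,f["cx"]],[0,f["fy"],f["cy"]],[0,0,1]])
    c=(np.atleast_2d(P)-E[:3,3])@E[:3,:3]; c=c*[1,-1,-1]
    return cv2.projectPoints(c.reshape(-1,1,3),np.zeros(3),np.zeros(3),K,np.array(f["dist"],float))[0][:,0]
E
python3 - <<'E'
from h import *
f=ctrl.grab_frame("top")
C=lambda a,b:((a+.5)/5-.5+285,(b+.5)/5-.5+255)
D=lambda a,b:((a+.5)/9-.5+490,(b+.5)/9-.5+270)
TL,BL,TR,BR=[onz(f,C(*p),.053) for p in [(58,150),(103,428),(515,72),(562,345)]]
print("box",TL,BL,TR,BR); n=np.linalg.norm
print("len",n(TL-TR),n(BL-BR),"wid",n(TL-BL),n(TR-BR))
c=(TL+BL+TR+BR)/4; y=(TL+BL-TR-BR); yaw=np.arctan2(-y[0],y[1]); print("centre",c,"yaw",yaw, 'x-based',np.arctan2(*((TL+TR-BL-BR)[[1,0]])))
l1,l2=[onz(f,C(*p),.047) for p in [(725,48),(772,297)]]
print("lid end",l1,l2,n(l1-l2)); 
for z,p in [(.012,(200,183)),(.012,(385,410)),(.012,(125,180)),(.012,(370,468)),(.012,(215,112)),(.012,(458,405))]: print("ins",onz(f,D(*p),z))
g=f["img"]; m=(cv2.cvtColor(g,cv2.COLOR_BGR2GRAY)<60).astype(np.uint8); m[:270]=0;m[334:]=0;m[:,:490]=0;m[:,554:]=0
cs=max(cv2.findContours(m,0,1)[0],key=cv2.contourArea); print(cv2.minAreaRect(cs))
E
```

```text
box [0.52254611 0.12154023 0.053     ] [0.4084716  0.10025798 0.053     ] [ 0.55836149 -0.06892528  0.053     ] [ 0.44613172 -0.08892929  0.053     ]
len 0.19380363773632933 0.19289921356724699 wid 0.1160427809530092 0.11399860383186691
centre [0.48387773 0.01598591 0.053     ] yaw 0.191170022657498 x-based 0.18045237759931287
lid end [ 0.57002924 -0.15741252  0.047     ] [ 0.46699081 -0.17661823  0.047     ] 0.1048130584956031
ins [ 0.51877665 -0.34041805  0.012     ]
ins [ 0.46589951 -0.3829866   0.012     ]
ins [ 0.51915715 -0.32267095  0.012     ]
ins [ 0.45218667 -0.37917242  0.012     ]
ins [ 0.53576362 -0.34426544  0.012     ]
ins [ 0.46742809 -0.40014886  0.012     ]
((521.6882934570312, 301.8470764160156), (41.86164855957031, 12.41782283782959), 50.90614318847656)
```

Measured sizes agree with the given ones: box 193 x 115 mm, lid width 104.8 mm, insert 88 mm long. The box yaw is about 0.188, and the insert's teeth face world (+.64,-.77). Next I'll go above the insert.

```bash
cat >> h.py <<'E'
def plan(xyz,yaw):
    from scipy.spatial.transform import Rotation as R
    o=ctrl.get_obs(); r=R.from_euler('xyz',o["tool_rot"])
    d=r.inv().apply(np.array(xyz)-o["tool_pos"])*100
    t=-((yaw-o["tool_rot"][2]+np.pi)%(2*np.pi)-np.pi)
    print("t",round(o["time"],2),"pos",o["tool_pos"].round(4),"yaw",o["tool_rot"][2].round(4),"shift cm",d.round(2),"turn",round(t,3),"F",o["force"].round(2),"gap",round(o["finger_gap"],4))
E
python3 -c "
from h import *
plan((.493,-.362,.20),-.881)"
```

```text
t 0.2 pos [0.2087 0.5353 0.2297] yaw 1.199 shift cm [-73.27  59.09   3.06] turn 2.08 F [-1.02 -0.46 -0.49] gap 0.0938
```

Request:
send_rows:
  motion:
    - [60,-26,21,1,1.0]
    - [60,-26,21,1,1.0]
    - [60,-26,21,1,1.0]
    - [60,-26,21,1,1.0]
    - [60,-26,21,1,1.0]
    - [60,-26,21,1,1.0]
    - [60,-26,21,1,1.0]
    - [60,-26,21,1,1.0]
  newtons: 15

```text
time: 0.87
tool_pos: [0.3097, 0.2164, 0.2204]
tool_rot: [-3.142, -0.001, 0.194]
force: [0.7, -0.3, 0.8]
finger_gap: 0.0716
```

```bash
python3 -c "
from h import *
plan((.493,-.362,.20),-.881)"
```

```text
t 0.87 pos [0.3097 0.2164 0.2204] yaw 0.1938 shift cm [ 6.85 60.29  2.05] turn 1.075 F [ 0.72 -0.28  0.82] gap 0.0716
```

Request:
send_rows:
  motion:
    - [60,4,30,1,1.0]
    - [60,4,30,1,1.0]
    - [60,4,30,1,1.0]
    - [60,4,30,1,1.0]
    - [60,4,30,1,1.0]
    - [60,4,30,1,1.0]
    - [60,4,30,1,1.0]
    - [60,4,30,1,1.0]

```text
time: 1.53
tool_pos: [0.4096, -0.0731, 0.2108]
tool_rot: [3.141, -0.003, -0.813]
force: [0.1, 0.9, 0.2]
finger_gap: 0.0722
```

```bash
python3 -c "
from h import *
plan((.493,-.362,.20),-.881)"
```

```text
t 1.53 pos [ 0.4096 -0.0731  0.2108] yaw -0.8125 shift cm [26.7  13.81  1.16] turn 0.068 F [0.13 0.94 0.15] gap 0.0722
```

Request:
send_rows:
  motion:
    - [60,26.7,13.8,1.2,0.07]
    - [60,26.7,13.8,1.2,0.07]
    - [60,26.7,13.8,1.2,0.07]
    - [60,26.7,13.8,1.2,0.07]
    - [60,26.7,13.8,1.2,0.07]
    - [60,26.7,13.8,1.2,0.07]
    - [60,26.7,13.8,1.2,0.07]
    - [60,26.7,13.8,1.2,0.07]

```text
time: 2.2
tool_pos: [0.4955, -0.3616, 0.1974]
tool_rot: [3.14, -0.002, -0.875]
force: [-0.4, 0.3, 0.5]
finger_gap: 0.0716
```

Request:
send_rows:
  motion:
    - [60,0,0,0,0]
    - [60,0,0,0,0]
    - [60,0,0,0,0]

```text
time: 2.45
tool_pos: [0.4946, -0.3541, 0.1982]
tool_rot: [-3.141, 0.002, -0.87]
force: [0.2, -0.1, -0.6]
finger_gap: 0.072
```

```bash
python3 -c "
from h import *
plan((.493,-.362,.20),-.881)
f=ctrl.grab_frame('wrist'); cv2.imwrite('pics/w1.png',f['img'])
t=ctrl.grab_frame('top'); cv2.imwrite('pics/t1.png',t['img'])"
```

```text
t 2.45 pos [ 0.4946 -0.3541  0.1982] yaw -0.87 shift cm [ 0.5   0.64 -0.18] turn 0.011 F [ 0.18 -0.09 -0.64] gap 0.072
```

View pics/w1.png

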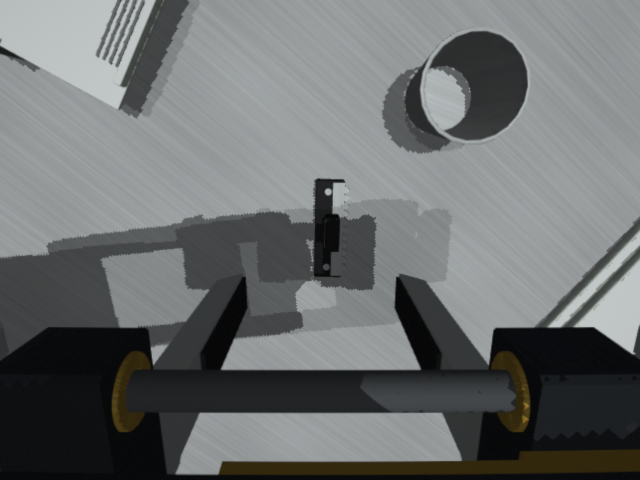

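The wrist view shows the insert at columns 314-347, rows 179-276, with its teeth on the right (tool +x) and its tab at about (332,233).

```bash
python3 - <<'E'
from h import *
f=ctrl.grab_frame('wrist')
i=f['img']; c=cv2.resize(i[170:286,290:370],None,fx=5,fy=5,interpolation=cv2.INTER_CUBIC); cv2.imwrite('pics/w1c.png',c)
E
```

```text
(no output)
```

View pics/w1c.png

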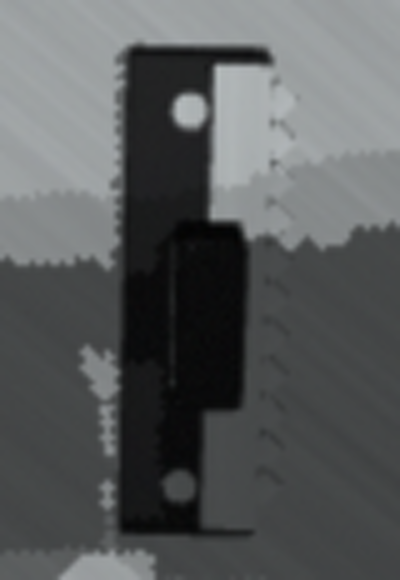

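```bash
python3 - <<'E'
from h import *
f=ctrl.grab_frame('wrist'); t=ctrl.grab_frame('top')
C=lambda p:((p[0]+.5)/5-.5+290,(p[1]+.5)/5-.5+170)
P={k:onz(f,C(v),z) for k,v,z in [('TL',(125,47),.012),('BL',(120,532),.012),('h1',(190,110),.012),('h2',(180,487),.012),('TR',(270,52),.012),('BR',(252,532),.012),('t1',(173,240),.03),('t2',(172,388),.03),('t3',(245,240),.03),('t4',(242,408),.03)]}
for k in P: print(k,P[k].round(4))
for a,b in [('TL','BL'),('h1','h2'),('TR','BR'),('t3','t4'),('t1','t3')]:
    d=P[a]-P[b]; print(a,b,np.linalg.norm(d).round(4),np.arctan2(d[1],d[0]).round(3), ((P[a]+P[b])/2).round(4))
D=lambda a,b:((a+.5)/9-.5+490,(b+.5)/9-.5+270)
for p in [(300,222),(392,320),(262,245),(350,350)]: print('top tab',onz(t,D(*p),.03).round(4))
E
```

```text
TL [ 0.5203 -0.3271  0.012 ]
BL [ 0.4525 -0.3829  0.012 ]
h1 [ 0.5193 -0.3426  0.012 ]
h2 [ 0.4661 -0.3856  0.012 ]
TR [ 0.5357 -0.3466  0.012 ]
BR [ 0.468  -0.4012  0.012 ]
t1 [ 0.5026 -0.3527  0.03  ]
t2 [ 0.4831 -0.3691  0.03  ]
t3 [ 0.5104 -0.3618  0.03  ]
t4 [ 0.4881 -0.3804  0.03  ]
TL BL 0.0878 0.688 [ 0.4864 -0.355   0.012 ]
h1 h2 0.0684 0.68 [ 0.4927 -0.3641  0.012 ]
TR BR 0.087 0.679 [ 0.5019 -0.3739  0.012 ]
t3 t4 0.029 0.696 [ 0.4992 -0.3711  0.03  ]
t1 t3 0.012 2.273 [ 0.5065 -0.3572  0.03  ]
top tab [ 0.5105 -0.3566  0.03  ]
top tab [ 0.4882 -0.3774  0.03  ]
top tab [ 0.505  -0.3477  0.03  ]
top tab [ 0.481  -0.3676  0.03  ]
```

```bash
python3 -c "
from h import *
plan((.4955,-.3655,.041),-.886)"
```

```text
t 2.7 pos [ 0.4951 -0.3545  0.199 ] yaw -0.8695 shift cm [ 0.85  0.68 15.8 ] turn 0.016 F [ 0.07  0.08 -0.08] gap 0.0716
```

Request:
send_rows:
  motion:
    - [140,0.85,0.7,4,0.016]
    - [140,0.85,0.7,8,0.016]
    - [140,0.85,0.7,11,0.016]
    - [140,0.85,0.7,13,0.016]
    - [140,0.85,0.7,13,0.016]
    - [140,0.85,0.7,13,0.016]

```text
time: 3.2
tool_pos: [0.4945, -0.3656, 0.0676]
tool_rot: [3.141, 0.003, -0.886]
force: [0.5, -0.3, -0.1]
finger_gap: 0.0427
```

```bash
python3 -c "
from h import *
plan((.4955,-.3655,.041),-.886)
f=ctrl.grab_frame('wrist'); cv2.imwrite('pics/w2.png',f['img'])"
```

```text
t 3.2 pos [ 0.4945 -0.3656  0.0676] yaw -0.8864 shift cm [ 0.06 -0.08  2.66] turn -0.0 F [ 0.48 -0.26 -0.15] gap 0.0427
```

View pics/w2.png

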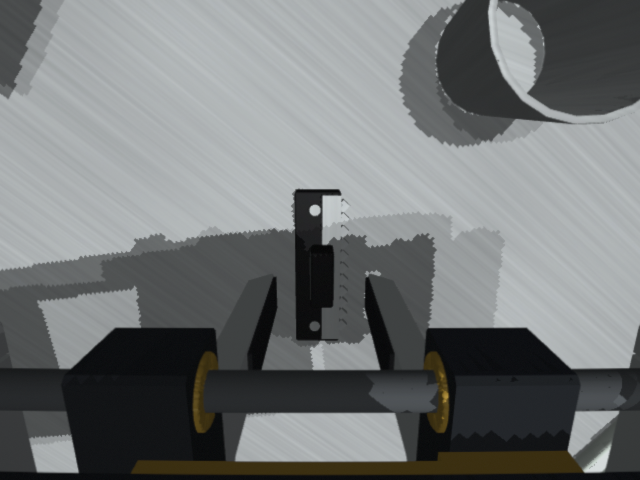

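The tab is centred between the fingers, at column 322 against 320 for the mid-gap. I'll check the offset along the tab.

```bash
python3 - <<'E'
from h import *
f=ctrl.grab_frame('wrist')
i=f['img']; c=cv2.resize(i[180:350,280:360],None,fx=4,fy=4,interpolation=cv2.INTER_CUBIC); cv2.imwrite('pics/w2c.png',c)
o=ctrl.get_obs();P=o['tool_pos']; y=o['tool_rot'][2]
X=np.array([np.cos(y),np.sin(y),0]);Y=np.array([np.sin(y),-np.cos(y),0])
print(proj(f,[P+X*.0213+s*Y*.008-[0,0,.025] for s in(-1,1)]))
for q,z in [((315,210.5),.012),((314.5,326),.012),((295,190),.012),((295,339),.012)]:
    p=onz(f,q,z)-P; print((p@X).round(4),(p@Y).round(4))
E
```

```text
[[366.0681901  274.91100995]
 [365.08207145 306.0286186 ]]
-0.0033 -0.0329
-0.0038 0.0356
-0.0139 -0.044
-0.0153 0.0441
```

View pics/w2c.png

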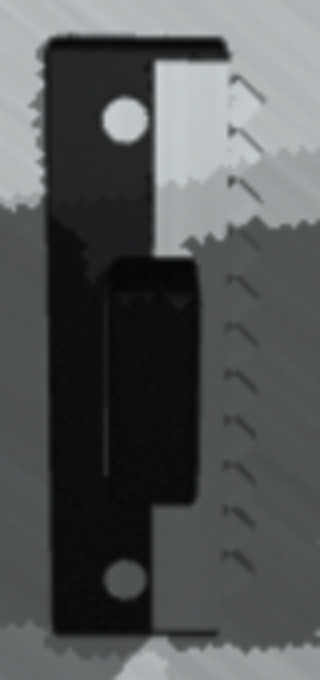

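Centred to within 1 mm, with the bar ends at -44.0 and +44.1 mm. I'll descend and grip.

Request:
send_rows:
  motion:
    - [140,0.05,0,1.5,0]
    - [140,0.05,0,2.7,0]
    - [140,0.05,0,2.7,0]
    - [255,0.05,0,2.7,0]
    - [255,0.05,0,2.7,0]
    - [255,0.05,0,2.7,0]
    - [255,0.05,0,2.7,0]
    - [255,0.05,0,2.7,0]
  newtons: 25

```text
time: 3.97
tool_pos: [0.4957, -0.3674, 0.0421]
tool_rot: [-3.141, -0.001, -0.887]
force: [-0.3, 0.6, 0.5]
finger_gap: 0.0124
```

Request:
send_rows:
  motion:
    - [255,0,0,0,0]
    - [255,0,0,0,0]
    - [255,0,0,-0.5,0]
    - [255,0,0,-1.5,0]
    - [255,0,0,-3,0]
    - [255,0,0,-5,0]
    - [255,0,0,-7,0]
    - [255,0,0,-7,0]

```text
time: 4.63
tool_pos: [0.4982, -0.3697, 0.117]
tool_rot: [-3.14, -0.01, -0.887]
force: [1.9, -0.7, 0.4]
finger_gap: 0.0119
```

```bash
python3 -c "
from h import *
plan((.4714,.0818,.13),1.759)
f=ctrl.grab_frame('wrist'); cv2.imwrite('pics/w3.png',f['img'])"
```

```text
t 4.63 pos [ 0.4982 -0.3697  0.117 ] yaw -0.887 shift cm [-36.67 -26.45  -1.63] turn -2.646 F [ 1.91 -0.66  0.38] gap 0.0119
```

View pics/w3.png

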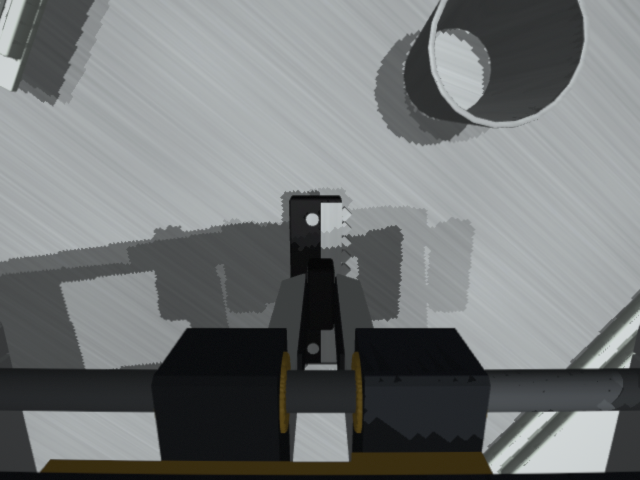

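Request:
send_rows:
  motion:
    - [255,-1,-1,-2,-0.1]
    - [255,-4,-3,-4,-0.2]
    - [255,-7,-5,-4,-0.3]
    - [255,-10,-7,-4,-0.4]
    - [255,-13,-9.5,-4,-0.5]
    - [255,-16,-12,-4,-0.6]
    - [255,-19,-14,-4,-0.7]
    - [255,-22,-16,-4,-0.8]

```text
time: 5.35
tool_pos: [0.4792, -0.0934, 0.1502]
tool_rot: [-3.141, 0.002, -0.082]
force: [-0.7, -0.4, -0.8]
finger_gap: 0.012
```

Request:
send_rows:
  motion:
    - [255,0,0,0,-0.1]
    - [255,0,0,0,-0.2]
    - [255,0,0,0,-0.3]
    - [255,0,0,0,-0.4]
    - [255,0,0,0,-0.5]
    - [255,0,0,0,-0.6]
    - [255,0,0,0,-0.7]
    - [255,0,0,0,-0.8]

```text
time: 6.02
tool_pos: [0.4795, -0.0951, 0.15]
tool_rot: [-3.139, 0.001, 0.718]
force: [-0.3, 0.1, -0.5]
finger_gap: 0.0119
```

Request:
send_rows:
  motion:
    - [255,0,0,0,-0.1]
    - [255,0,0,0,-0.2]
    - [255,0,0,0,-0.3]
    - [255,0,0,0,-0.4]
    - [255,0,0,0,-0.5]
    - [255,0,0,0,-0.6]
    - [255,0,0,0,-0.7]
    - [255,0,0,0,-0.8]

```text
time: 6.68
tool_pos: [0.4795, -0.0952, 0.15]
tool_rot: [-3.139, -0.001, 1.518]
force: [-0.2, -0.8, -0.4]
finger_gap: 0.0116
```

```bash
python3 -c "
from h import *
plan((.4714,.0818,.15),1.759)"
```

```text
t 6.68 pos [ 0.4795 -0.0952  0.15  ] yaw 1.5179 shift cm [17.63 -1.74  0.02] turn -0.241 F [-0.23 -0.78 -0.44] gap 0.0116
```

Request:
send_rows:
  motion:
    - [255,3,0,0,-0.06]
    - [255,6,-0.5,0,-0.12]
    - [255,9,-1,0,-0.18]
    - [255,12,-1.5,0,-0.24]
    - [255,15,-1.7,0,-0.24]
    - [255,17.6,-1.7,0,-0.24]
    - [255,17.6,-1.7,0,-0.24]
    - [255,17.6,-1.7,0,-0.24]

```text
time: 7.35
tool_pos: [0.4727, 0.0821, 0.1503]
tool_rot: [-3.139, -0.0, 1.756]
force: [0.3, 0.1, -0.9]
finger_gap: 0.0118
```

```bash
python3 -c "
from h import *
plan((.4714,.0818,.15),1.759)
for n in ['wrist','top','side']:
  f=ctrl.grab_frame(n); cv2.imwrite('pics/%s4.png'%n,f['img'])"
```

```text
t 7.35 pos [0.4727 0.0821 0.1503] yaw 1.756 shift cm [-0.01 -0.13  0.03] turn -0.003 F [ 0.32  0.12 -0.94] gap 0.0118
```

View pics/wrist4.png

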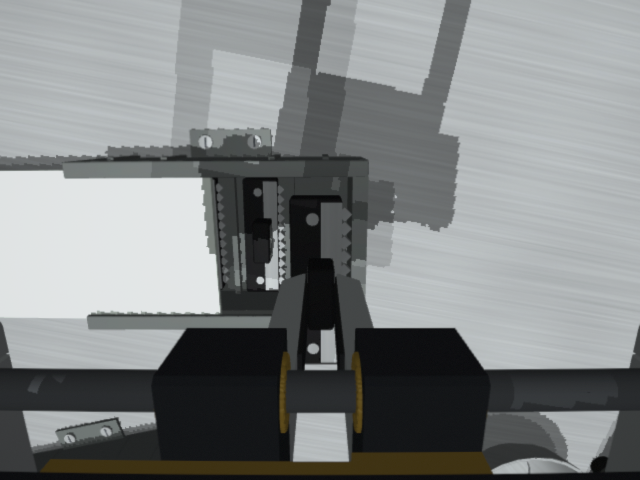

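View pics/side4.png

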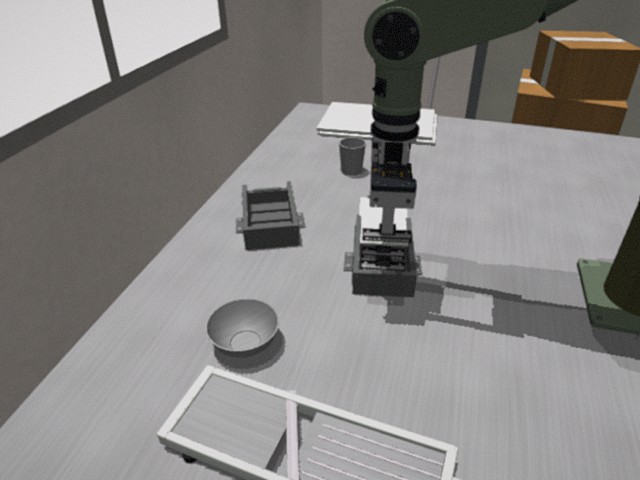

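The wrist view shows the insert held with its teeth on the right, towards the tall wall at columns 350-368. The side rails are at rows 158-177 and 315-328. I'll cross-check the box frame from this view.

```bash
python3 - <<'E'
from h import *
f=ctrl.grab_frame('wrist')
i=f['img']; cv2.imwrite('pics/w4c.png',cv2.resize(i[140:340,50:390],None,fx=2.3,fy=2.3,interpolation=cv2.INTER_CUBIC))
th=.187;c=np.array([.4839,.0160]);ex=np.array([np.cos(th),np.sin(th)]);ey=np.array([-np.sin(th),np.cos(th)])
def bx(p): d=p[:2]-c; return (np.array([d@ex,d@ey])*1000).round(1)
for q,z in [((63,163),.053),((368,158),.053),((88,317),.053),((88,328),.053),((366,250),.053),((350,180),.053)]:
    print(q,bx(onz(f,q,z)))
print('tcp',bx(ctrl.get_obs()['tool_pos']))
from itertools import product
print(proj(f,[np.r_[c+ex*a/1e3+ey*b/1e3,.053] for a,b in [(58,-97),(58,97),(-58,-97),(47.5,87)]]))
E
```

```text
(63, 163) [-57.3 -98.5]
(368, 158) [-59.   94.1]
(88, 317) [ 48.7 -98.7]
(88, 328) [  57.1 -100.1]
(366, 250) [ 0.8 94.2]
(350, 180) [-45.3  83. ]
tcp [ 1.7 65. ]
[[ 92.45773022 329.16837922]
 [367.97504894 328.65788749]
 [ 65.20598059 161.89878899]
 [353.91996772 314.92818581]]
```

View pics/w4c.png

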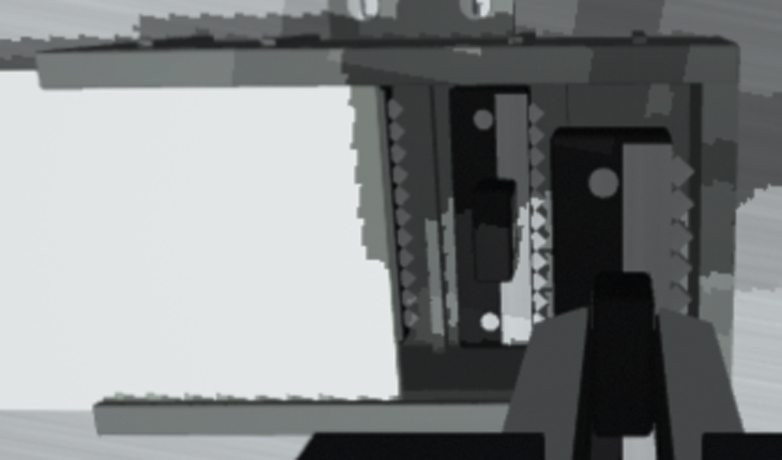

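```bash
sed -i 's/^def plan/TH=.192;BC=np.array([.4837,.0135]);EX=np.array([np.cos(TH),np.sin(TH)]);EY=np.array([-np.sin(TH),np.cos(TH)])\ndef bx(p): d=np.array(p)[:2]-BC; return (np.array([d@EX,d@EY])*1000).round(1)\ndef wd(x,y): return BC+EX*x\/1e3+EY*y\/1e3\ndef plan/' h.py
python3 - <<'E'
from h import *
f=ctrl.grab_frame('wrist'); P=ctrl.get_obs()['tool_pos']
for q,z in [((316,197),.12),((312,219),.12),((313,349),.12)]: print(bx(onz(f,q,z))-bx(P))
for q,z in [((63,163),.053),((368,158),.053),((88,317),.053),((366,250),.053)]: print(q,bx(onz(f,q,z)))
w=wd(0,67); plan((w[0],w[1],.10),TH+np.pi/2)
E
```

```text
[-46.1  -2.5]
[-35.6  -4.6]
[33.5 -5.2]
(63, 163) [-57.1 -96.1]
(368, 158) [-57.6  96.7]
(88, 317) [ 49.  -96.9]
(366, 250) [ 2.2 96.5]
t 7.6 pos [0.4736 0.0801 0.1511] yaw 1.7513 shift cm [-0.03 -0.28  5.11] turn -0.011 F [ 0.6  -0.79  0.08] gap 0.0116
```

Request:
send_rows:
  motion:
    - [255,0,0,1.5,-0.01]
    - [255,0,0,3,-0.01]
    - [255,0,0,4.5,-0.01]
    - [255,0,0,4.5,-0.01]
    - [255,0,0,4.5,-0.01]

```text
time: 8.02
tool_pos: [0.473, 0.0804, 0.1058]
tool_rot: [-3.139, -0.0, 1.762]
force: [0.2, -0.5, -0.8]
finger_gap: 0.012
```

```bash
python3 - <<'E'
from h import *
for k in range(4): print(ctrl.get_obs()['tool_pos'].round(4))
f=ctrl.grab_frame('wrist'); i=f['img']; cv2.imwrite('pics/w5.png',i)
cv2.imwrite('pics/w5c.png',cv2.resize(i[100:380,120:440],None,fx=2,fy=2,interpolation=cv2.INTER_CUBIC))
s=ctrl.grab_frame('side')['img']; cv2.imwrite('pics/s5c.png',cv2.resize(s[170:310,330:450],None,fx=4,fy=4,interpolation=cv2.INTER_CUBIC))
plan((*wd(0,67),.05),TH+np.pi/2)
E
```

```text
[0.473  0.0804 0.1058]
[0.473  0.0804 0.1058]
[0.473  0.0804 0.1058]
[0.473  0.0804 0.1058]
t 8.12 pos [0.4745 0.0807 0.1073] yaw 1.7621 shift cm [-0.07 -0.39  5.73] turn -0.001 F [-0.37  0.14 -0.71] gap 0.0116
```

View pics/w5c.png

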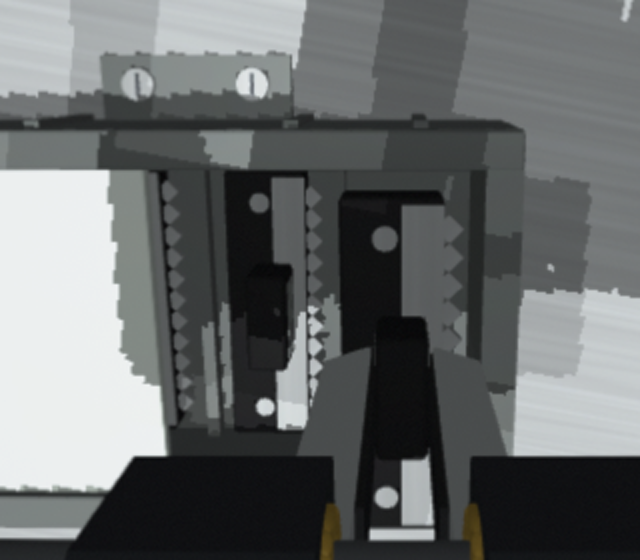

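View pics/s5c.png

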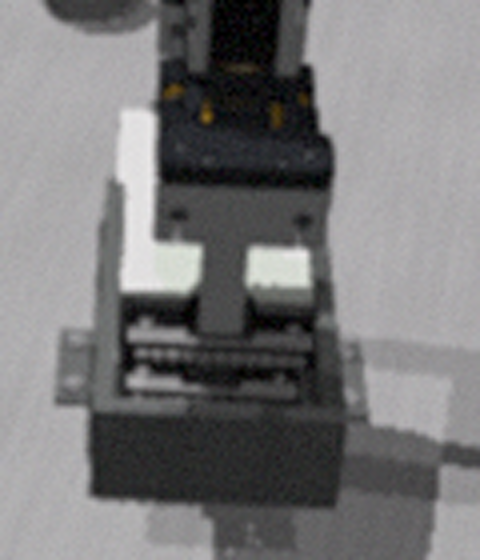

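```bash
python3 - <<'E'
from h import *
f=ctrl.grab_frame('wrist')
C=lambda p:((p[0]+.5)/2-.5+120,(p[1]+.5)/2-.5+100)
for n,q,z in [('h1',(384,238),.0765),('h2',(386,497),.0765),('endtop',(390,205),.0765),('backL',(340,205),.0765),('railUinner',(400,170),.053),('railUouter',(400,129),.053),('railUinnerL',(50,169),.053),('railLinner',(60,491),.053),('wallout',(522,140),.053),('wallin',(487,175),.053),('s1h1',(259,203),.016),('s1h2',(265,407),.016)]:
    print(n,bx(onz(f,C(q),z)))
print(bx(ctrl.get_obs()['tool_pos']))
E
```

```text
h1 [-31.8  62.5]
h2 [36.9 62.7]
endtop [-39.7  64. ]
backL [-39.7  52.2]
railUinner [-45.2  66.3]
railUouter [-55.8  66.3]
railUinnerL [-45.6 -26. ]
railLinner [ 48.9 -33.8]
wallout [-53.  98.]
wallin [-43.9  89.2]
s1h1 [-30.5  22.1]
s1h2 [38.3 20.9]
[ 4.  67.8]
```

Relative to the rails in the same image, the held insert is about +1 to +2 mm in x and -1 mm in y, and it is square. I'll shift -1.5 mm in x and descend, stopping about 5 mm above the floor.

Request:
send_rows:
  motion:
    - [255,0,-0.15,0,0]
    - [255,0,-0.15,1,0]
    - [255,0,-0.15,2,0]
    - [255,0,-0.15,3,0]
    - [255,0,-0.15,4,0]
    - [255,0,-0.15,5,0]
    - [255,0,-0.15,5.5,0]
    - [255,0,-0.15,5.5,0]

```text
time: 8.83
tool_pos: [0.4706, 0.0809, 0.0494]
tool_rot: [-3.138, -0.001, 1.763]
force: [-0.8, 0.2, -0.8]
finger_gap: 0.0118
```

```bash
python3 - <<'E'
from h import *
f=ctrl.grab_frame('wrist'); i=f['img']
cv2.imwrite('pics/w6c.png',cv2.resize(i[100:380,120:440],None,fx=2,fy=2,interpolation=cv2.INTER_CUBIC))
plan((*wd(0,67),.046),TH+np.pi/2)
E
```

```text
t 8.88 pos [0.4714 0.0809 0.0504] yaw 1.763 shift cm [-0.15 -0.08  0.44] turn 0.0 F [-0.5   0.24 -1.05] gap 0.0116
```

View pics/w6c.png

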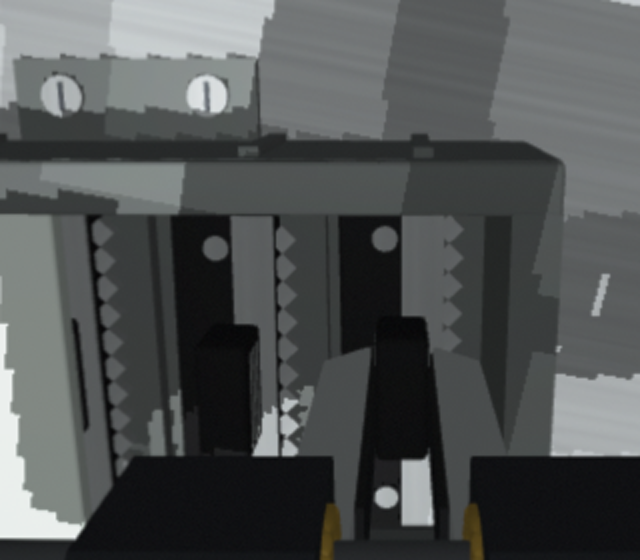

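Request:
send_rows:
  motion:
    - [255,0,0,0.1,0]
    - [255,0,0,0.2,0]
    - [255,0,0,0.3,0]
    - [255,0,0,0.4,0]
    - [255,0,0,0.4,0]
    - [255,0,0,0.4,0]

```text
time: 9.38
tool_pos: [0.4723, 0.0809, 0.0476]
tool_rot: [3.141, 0.0, 1.763]
force: [-0.3, 0.4, -0.5]
finger_gap: 0.0118
```

Request:
send_rows:
  motion:
    - [255,0,0,0.05,0]
    - [255,0,0,0.1,0]
    - [255,0,0,0.15,0]
    - [255,0,0,0.15,0]
    - [255,0,0,0.15,0]

```text
time: 9.8
tool_pos: [0.4723, 0.0808, 0.046]
tool_rot: [3.141, 0.0, 1.763]
force: [-0.0, -0.1, -0.1]
finger_gap: 0.0117
```

```bash
python3 -c "
from h import *
plan((*wd(0,67),.046),TH+np.pi/2)"
```

```text
t 9.8 pos [0.4723 0.0808 0.046 ] yaw 1.763 shift cm [-0.13 -0.17  0.  ] turn 0.0 F [-0.   -0.15 -0.13] gap 0.0117
```

Request:
send_rows:
  motion:
    - [255,0,0,0.05,0]
    - [255,0,0,0.05,0]
    - [255,0,0,0.05,0]

```text
time: 10.05
tool_pos: [0.4724, 0.0808, 0.046]
tool_rot: [3.142, 0.0, 1.763]
force: [-1.4, -0.2, 5.7]
finger_gap: 0.0116
```

Request:
send_rows:
  motion:
    - [255,0,0,0.05,0]
    - [255,0,0,0.05,0]
    - [255,0,0,0.05,0]

```text
time: 10.3
tool_pos: [0.4724, 0.0808, 0.046]
tool_rot: [-3.141, 0.0, 1.763]
force: [-4.5, -0.1, 8.8]
finger_gap: 0.0116
```

The contact force shows the insert is on the floor. I'll release it with a small opening, because the wall is close.

Request:
send_rows:
  motion:
    - [255,0,0,-0.05,0]
    - [255,0,0,-0.05,0]
    - [213,0,0,-0.05,0]
    - [213,0,0,-0.05,0]
    - [213,0,0,-0.05,0]
    - [213,0,0,-0.05,0]

```text
time: 10.8
tool_pos: [0.4721, 0.0809, 0.0452]
tool_rot: [-3.141, -0.0, 1.763]
force: [-0.2, -0.2, -0.0]
finger_gap: 0.0153
```

```bash
python3 - <<'E'
from h import *
f=ctrl.grab_frame('wrist'); i=f['img']
cv2.imwrite('pics/w7c.png',cv2.resize(i[100:380,120:440],None,fx=2,fy=2,interpolation=cv2.INTER_CUBIC))
plan((*wd(0,67),.046),TH+np.pi/2)
E
```

```text
t 10.85 pos [0.4721 0.0808 0.0452] yaw 1.7629 shift cm [-0.13 -0.15 -0.08] turn 0.0 F [ 0.41 -0.    0.16] gap 0.0151
```

View pics/w7c.png

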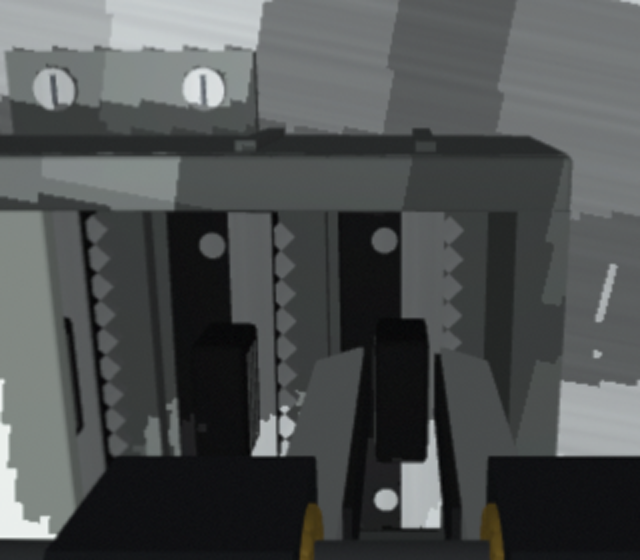

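The gap is now open on both sides of the tab, so the insert is let go. I'll retreat straight up.

Request:
send_rows:
  motion:
    - [213,0,0,-0.5,0]
    - [213,0,0,-1,0]
    - [213,0,0,-2,0]
    - [213,0,0,-4,0]
    - [213,0,0,-7,0]
    - [213,0,0,-10,0]
    - [213,0,0,-12,0]
    - [213,0,0,-12,0]

```text
time: 11.52
tool_pos: [0.4764, 0.0809, 0.1717]
tool_rot: [3.13, 0.002, 1.763]
force: [1.0, 0.0, 0.8]
finger_gap: 0.0155
```

```bash
python3 - <<'E'
from h import *
f=ctrl.grab_frame('wrist'); i=f['img']; cv2.imwrite('pics/w8.png',i)
plan((*wd(0,-215),.15),TH)
E
```

```text
t 11.57 pos [0.4747 0.0808 0.1691] yaw 1.7631 shift cm [-28.28  -0.43   1.95] turn 1.571 F [ 0.48  0.49 -0.1 ] gap 0.0157
```

View pics/w8.png

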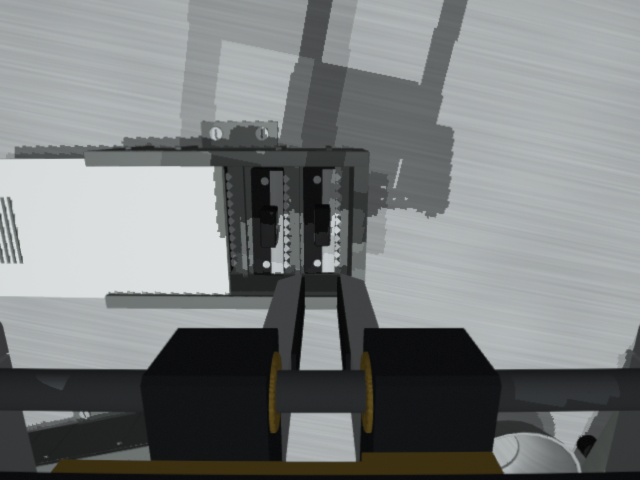

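The insert sits in the end bay parallel to stored1, with its teeth on the right, towards the tall wall. Now I'll go beyond the lid's outer end and turn the jaws across it.

Request:
send_rows:
  motion:
    - [255,-3.5,0,0,0.1]
    - [255,-7,0,0,0.2]
    - [255,-10.5,0,0,0.3]
    - [255,-14,0,0,0.4]
    - [255,-17.5,0,0,0.5]
    - [255,-21,-0.2,0,0.6]
    - [255,-24.5,-0.3,0,0.7]
    - [255,-28.3,-0.4,0,0.8]
  newtons: 40

```text
time: 12.23
tool_pos: [0.5211, -0.1984, 0.1637]
tool_rot: [-3.138, 0.0, 0.958]
force: [1.2, 0.5, -0.0]
finger_gap: 0.0004
```

Request:
send_rows:
  motion:
    - [255,0,0,0,0.1]
    - [255,0,0,0,0.2]
    - [255,0,0,0,0.3]
    - [255,0,0,0,0.4]
    - [255,0,0,0,0.5]
    - [255,0,0,0,0.6]
    - [255,0,0,0,0.7]
    - [255,0,0,0,0.77]

```text
time: 12.9
tool_pos: [0.5212, -0.1971, 0.1636]
tool_rot: [-3.139, 0.003, 0.188]
force: [0.3, -0.2, 0.5]
finger_gap: 0.0003
```

Request:
send_rows:
  motion:
    - [255,0,0,1,0]
    - [255,0,0,2,0]
    - [255,0,0,2,0]

```text
time: 13.15
tool_pos: [0.5199, -0.1964, 0.1415]
tool_rot: [-3.137, 0.005, 0.194]
force: [0.0, 0.3, -1.0]
finger_gap: 0.0003
```

```bash
python3 - <<'E'
from h import *
for n in ['wrist','top','side']:
  f=ctrl.grab_frame(n); cv2.imwrite('pics/%s9.png'%n,f['img'])
plan((*wd(0,-215),.066),TH)
print(bx(ctrl.get_obs()['tool_pos']))
E
```

```text
t 13.3 pos [ 0.5218 -0.1974  0.1445] yaw 0.1937 shift cm [0.29 0.08 7.85] turn 0.002 F [-0.14 -0.42  0.22] gap 0.0003
[  -2.8 -214.3]
```

View pics/wrist9.png

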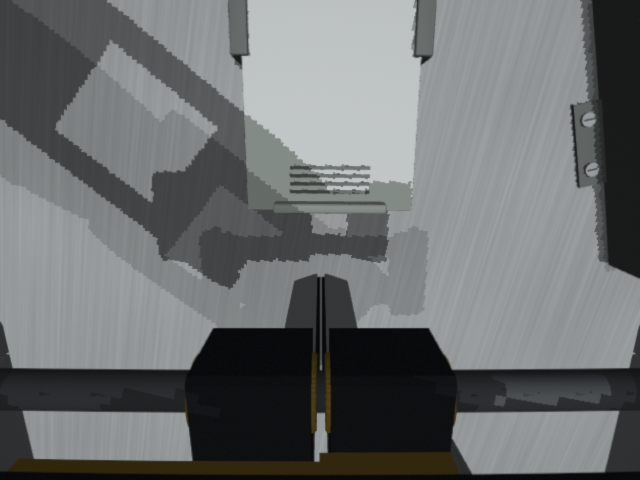

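View pics/top9.png

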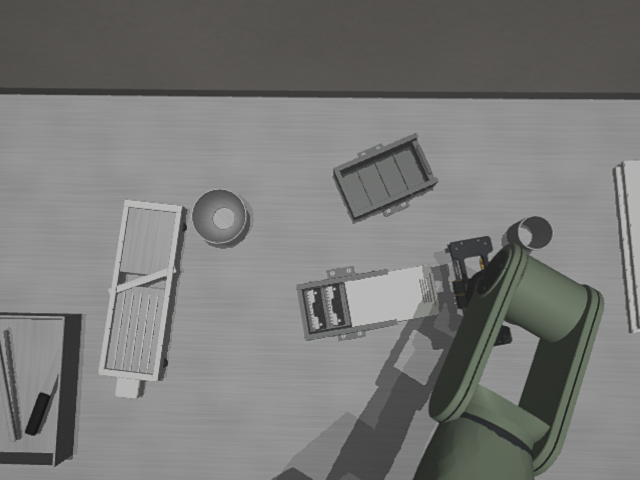

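```bash
python3 - <<'E'
from h import *
f=ctrl.grab_frame('wrist')
for q,z in [((274,212),.055),((387,212),.055),((247,208),.045),((412,210),.045),((232,56),.053),((434,56),.053)]: print(q,bx(onz(f,q,z)))
E
python3 - <<'E'
import cv2
i=cv2.imread('pics/wrist9.png')[140:300,220:430]
cv2.imwrite('pics/w9c.png',cv2.resize(i,None,fx=3.5,fy=3.5,interpolation=cv2.INTER_CUBIC))
i=cv2.imread('pics/side9.png')[120:310,330:470]
cv2.imwrite('pics/s9c.png',cv2.resize(i,None,fx=3,fy=3,interpolation=cv2.INTER_CUBIC))
E
```

```text
(274, 212) [ -32.6 -188.1]
(387, 212) [  37.9 -187.9]
(247, 208) [ -51.3 -187.3]
(412, 210) [  55.9 -188.4]
(232, 56) [-54.7 -97.3]
(434, 56) [ 61.5 -97. ]
```

View pics/w9c.png

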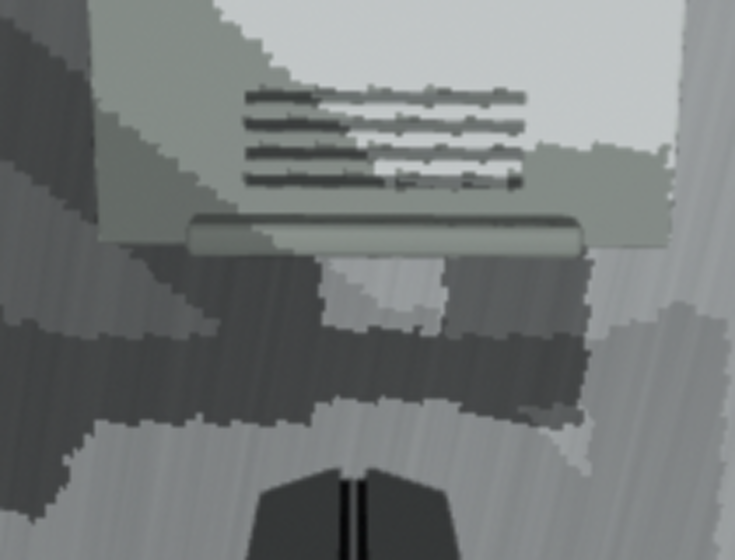

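View pics/s9c.png

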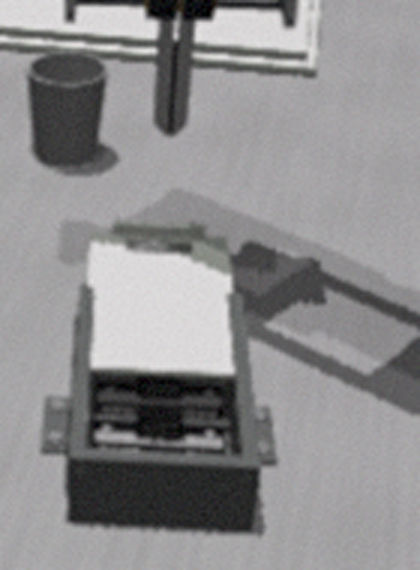

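The lid's outer end is at box y of about -188, centred about 5.5 mm to the right of the tool. The lip spans columns 274-387 at row 212. I'll centre on it, descend and start pushing.

Request:
send_rows:
  motion:
    - [255,0.55,0,2,0]
    - [255,0.55,0,4,0]
    - [255,0.55,0,6,0]
    - [255,0.55,0,7.8,0]
    - [255,0.55,0,7.8,0]
    - [255,0.55,0,7.8,0]

```text
time: 13.85
tool_pos: [0.5273, -0.1963, 0.067]
tool_rot: [-3.14, 0.001, 0.193]
force: [-0.1, 0.7, 0.6]
finger_gap: 0.0004
```

```bash
python3 - <<'E'
from h import *
f=ctrl.grab_frame('wrist'); cv2.imwrite('pics/w10.png',f['img'])
plan((*wd(3,-196),.066),TH)
print(bx(ctrl.get_obs()['tool_pos']))
E
```

```text
t 13.9 pos [ 0.5283 -0.1969  0.0682] yaw 0.1932 shift cm [-0.06 -1.91  0.22] turn 0.001 F [ 0.06 -0.58  0.41] gap 0.0002
[   3.6 -215.1]
```

View pics/w10.png

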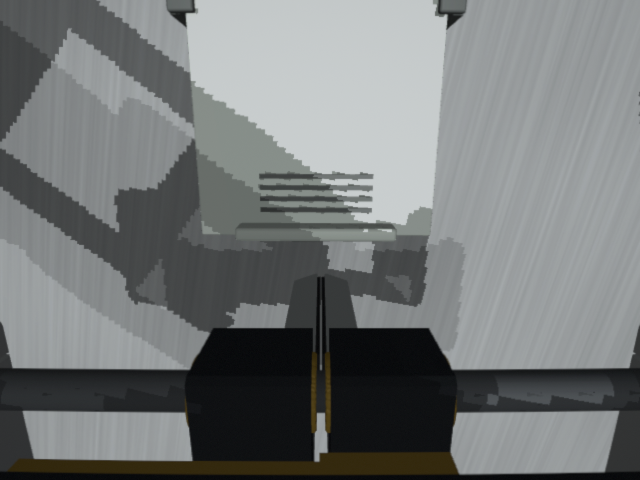

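Request:
send_rows:
  motion:
    - [255,-0.1,-1,0.2,0]
    - [255,-0.1,-1.7,0.2,0]
    - [255,-0.1,-2.2,0.2,0]
    - [255,-0.1,-2.7,0.2,0]
    - [255,-0.1,-3.2,0.2,0]
    - [255,-0.1,-3.7,0.2,0]
    - [255,-0.1,-4.2,0.2,0]
    - [255,-0.1,-4.2,0.2,0]

```text
time: 14.57
tool_pos: [0.5182, -0.1541, 0.0654]
tool_rot: [-3.14, 0.001, 0.193]
force: [0.8, 0.1, -0.2]
finger_gap: 0.0003
```

```bash
python3 - <<'E'
from h import *
f=ctrl.grab_frame('wrist'); cv2.imwrite('pics/w11.png',f['img'])
plan((*wd(3,-105),.066),TH)
print(bx(ctrl.get_obs()['tool_pos']))
E
```

```text
t 14.62 pos [ 0.5179 -0.1542  0.065 ] yaw 0.1934 shift cm [ 0.15 -6.62 -0.09] turn 0.001 F [-0.38  0.32 -0.76] gap 0.0007
[   1.6 -171.2]
```

View pics/w11.png

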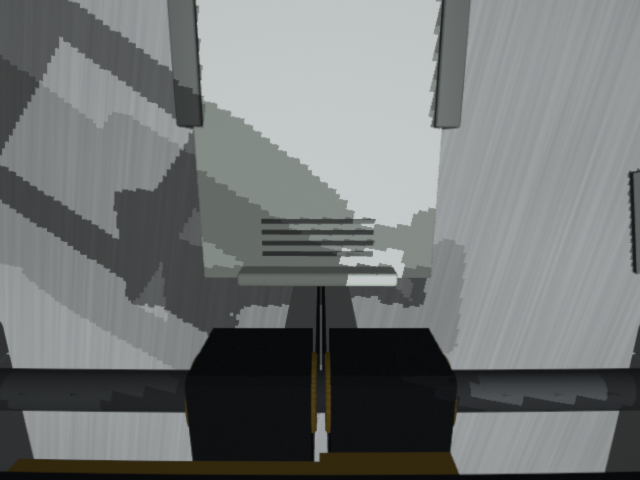

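The finger is on the end face and the lid is following, with its lip now at row 280. I'll keep pushing.

Request:
send_rows:
  motion:
    - [255,0.1,-0.5,0,0]
    - [255,0.1,-1,0,0]
    - [255,0.1,-1.6,0,0]
    - [255,0.1,-2.2,0,0]
    - [255,0.1,-2.8,0,0]
    - [255,0.1,-3.4,0,0]
    - [255,0.1,-4,0,0]
    - [255,0.1,-4.6,0,0]

```text
time: 15.28
tool_pos: [0.5107, -0.1095, 0.0654]
tool_rot: [-3.141, 0.0, 0.193]
force: [0.1, 0.3, -0.3]
finger_gap: 0.0004
```

```bash
python3 - <<'E'
from h import *
f=ctrl.grab_frame('wrist'); cv2.imwrite('pics/w12.png',f['img'])
plan((*wd(3,-105),.066),TH)
print(bx(ctrl.get_obs()['tool_pos']))
E
```

```text
t 15.33 pos [ 0.5103 -0.1085  0.0653] yaw 0.1936 shift cm [ 0.02 -1.98 -0.07] turn 0.002 F [-0.94  0.02  0.51] gap 0.0006
[   2.8 -124.8]
```

View pics/w12.png

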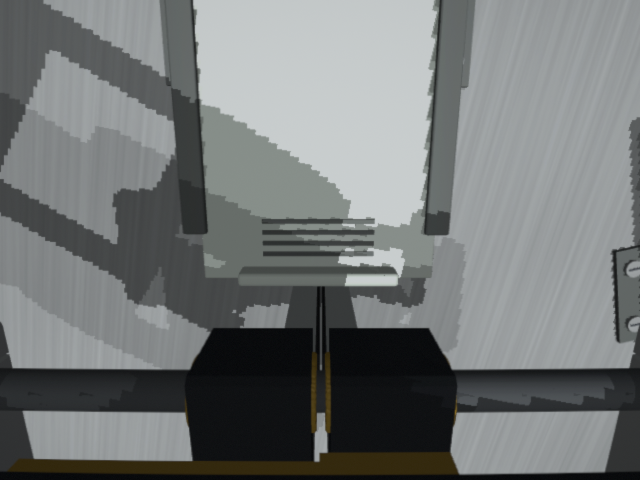

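Request:
send_rows:
  motion:
    - [255,0,-0.3,0,0]
    - [255,0,-0.6,0,0]
    - [255,0,-0.8,0,0]
    - [255,0,-1.0,0,0]
    - [255,0,-1.2,0,0]
    - [255,0,-1.3,0,0]

```text
time: 15.83
tool_pos: [0.5096, -0.1013, 0.067]
tool_rot: [3.134, -0.001, 0.194]
force: [-1.6, -10.4, 4.8]
finger_gap: 0.0008
```

Request:
send_rows:
  motion:
    - [255,0,-0.2,0,0]
    - [255,0,-0.4,0,0]
    - [255,0,-0.5,0,0]
    - [255,0,-0.6,0,0]
    - [255,0,-0.6,0,0]

```text
time: 16.25
tool_pos: [0.5084, -0.0927, 0.0665]
tool_rot: [3.14, -0.002, 0.192]
force: [0.9, -2.2, 1.7]
finger_gap: 0.0006
```

```bash
python3 - <<'E'
from h import *
f=ctrl.grab_frame('wrist'); cv2.imwrite('pics/w13.png',f['img'])
plan((*wd(3,-105),.066),TH)
print(bx(ctrl.get_obs()['tool_pos']))
E
```

```text
t 16.3 pos [ 0.5082 -0.0923  0.0662] yaw 0.1924 shift cm [-0.09 -0.35  0.02] turn 0.0 F [ 0.32 -2.51  1.54] gap 0.0009
[   3.9 -108.5]
```

View pics/w13.png

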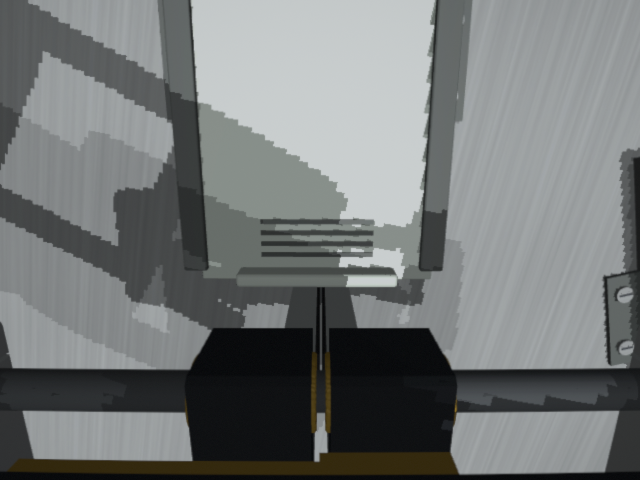

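Ridge passed: the force peaked above 10 N and is now about 2 N. About 4 mm remains, so I'll push on until the hard stop.

Request:
send_rows:
  motion:
    - [255,0,-0.1,0,0]
    - [255,0,-0.2,0,0]
    - [255,0,-0.3,0,0]
    - [255,0,-0.4,0,0]
    - [255,0,-0.4,0,0]

```text
time: 16.72
tool_pos: [0.5061, -0.0879, 0.0651]
tool_rot: [3.141, 0.001, 0.194]
force: [0.1, -3.2, -0.7]
finger_gap: 0.0006
```

Request:
send_rows:
  motion:
    - [255,0,-0.1,0,0]
    - [255,0,-0.2,0,0]
    - [255,0,-0.2,0,0]

```text
time: 16.97
tool_pos: [0.5061, -0.0877, 0.0655]
tool_rot: [3.138, 0.001, 0.194]
force: [-0.5, -8.8, -1.7]
finger_gap: 0.0005
```

Request:
send_rows:
  motion:
    - [255,0,-0.1,0,0]
    - [255,0,-0.2,0,0]
    - [255,0,-0.2,0,0]

```text
time: 17.22
tool_pos: [0.5061, -0.0876, 0.0658]
tool_rot: [3.134, 0.001, 0.194]
force: [-0.0, -13.3, -1.7]
finger_gap: 0.0007
```

```bash
python3 - <<'E'
from h import *
f=ctrl.grab_frame('wrist'); i=f['img']; cv2.imwrite('pics/w14.png',cv2.resize(i[180:300,140:480],None,fx=2.3,fy=2.3,interpolation=cv2.INTER_CUBIC))
plan((*wd(3,-105),.066),TH)
print(bx(ctrl.get_obs()['tool_pos']))
E
```

```text
t 17.27 pos [ 0.5061 -0.0876  0.0658] yaw 0.1943 shift cm [ 0.03  0.15 -0.02] turn 0.002 F [ -0.32 -12.71  -1.25] gap 0.0004
[   2.7 -103.5]
```

View pics/w14.png

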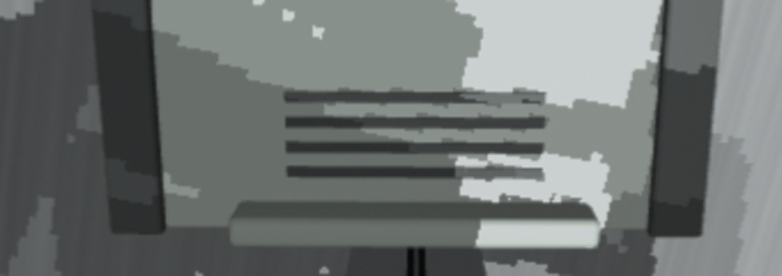

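The position did not change between 9 N and 13 N, which means a hard stop, and the lid end is flush with the rails. I'll back off and rise for final checks.

Request:
send_rows:
  motion:
    - [255,0,0.5,0,0]
    - [255,0,1.5,0,0]
    - [255,0,3,0,0]
    - [255,0,5,0,0]
    - [255,0,6,-3,0]
    - [255,0,6,-6,0]
    - [255,0,6,-9,0]
    - [255,0,6,-12,0]

```text
time: 17.93
tool_pos: [0.517, -0.1433, 0.1864]
tool_rot: [-3.14, 0.001, 0.192]
force: [-0.2, -0.3, -0.6]
finger_gap: 0.0005
```

Request:
send_rows:
  motion:
    - [255,0,2,-2,0]
    - [255,0,4,-4,0]
    - [255,0,4,-4,0]
    - [255,0,4,-4,0]

```text
time: 18.27
tool_pos: [0.5256, -0.1831, 0.2265]
tool_rot: [3.141, -0.002, 0.191]
force: [-0.9, 0.7, -0.3]
finger_gap: 0.0004
```

```bash
python3 - <<'E'
from h import *
for n in ['wrist','top','side']:
  f=ctrl.grab_frame(n); cv2.imwrite('pics/%s15.png'%n,f['img'])
t=cv2.imread('pics/top15.png')
cv2.imwrite('pics/t15c.png',cv2.resize(t[255:350,285:445],None,fx=5,fy=5,interpolation=cv2.INTER_CUBIC))
s=cv2.imread('pics/side15.png');a=cv2.imread('pics/side0.png')
cv2.imwrite('pics/s15c.png',cv2.resize(s[180:310,320:450],None,fx=4.5,fy=4.5,interpolation=cv2.INTER_CUBIC))
t0=cv2.imread('pics/top0.png'); d=cv2.absdiff(t,t0).max(2)
for nm,(x0,x1,y0,y1) in dict(slicer=(95,190,195,330),bowl=(190,250,185,250),beaker=(500,555,212,260)).items(): print(nm,(d[y0:y1,x0:x1]>25).sum())
plan((*wd(3,-105),.2),TH)
E
```

```text
slicer 0
bowl 0
beaker 748
t 18.42 pos [ 0.5236 -0.1807  0.2233] yaw 0.1933 shift cm [ 0.11 -9.32  2.36] turn 0.001 F [ 0.33  0.43 -0.1 ] gap 0.0005
```

View pics/t15c.png

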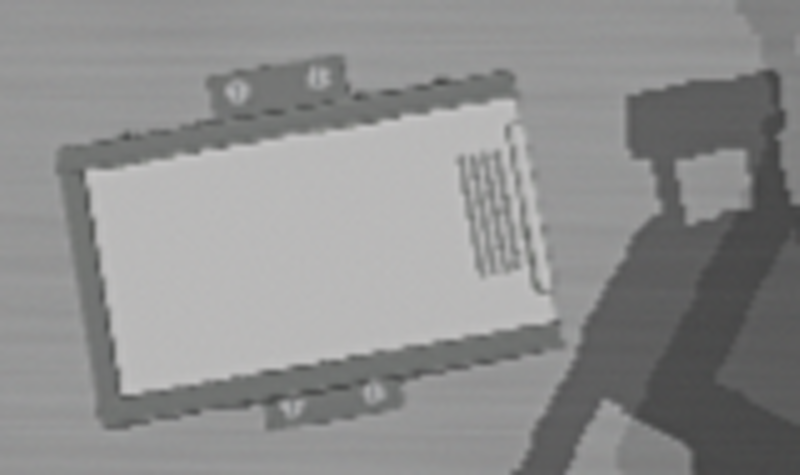

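View pics/s15c.png

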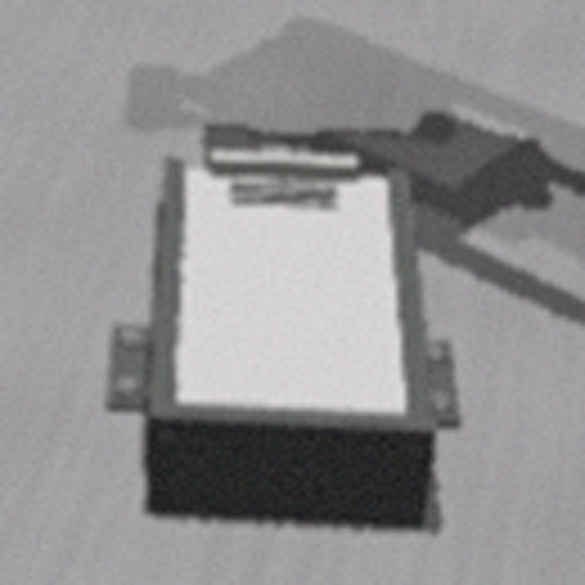

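View pics/wrist15.png

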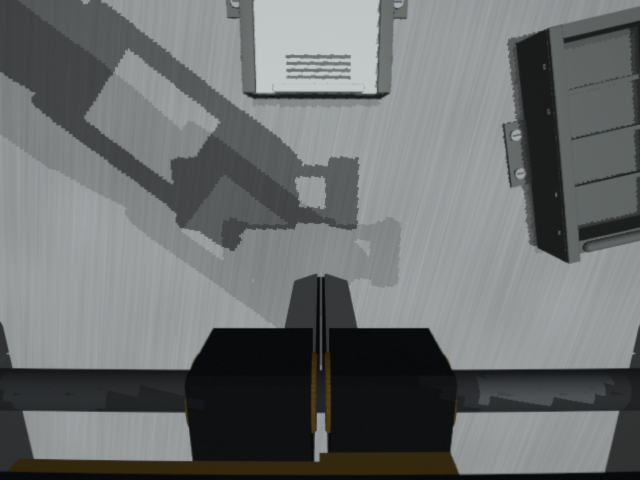

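The lid is shut against the tall wall and flush at the outer end. The beaker's difference count in the top view is probably the arm covering it, so I'll check it in the side view before handing in.

```bash
python3 - <<'E'
from h import *
s=cv2.imread('pics/side15.png');a=cv2.imread('pics/side0.png')
d=cv2.absdiff(s,a).max(2); print((d[136:176,338:366]>40).sum())
print([cv2.matchTemplate(s[120:195,320:385],a[136:178,336:368],cv2.TM_CCOEFF_NORMED).max(), cv2.minMaxLoc(cv2.matchTemplate(s[120:195,320:385],a[136:178,336:368],cv2.TM_CCOEFF_NORMED))[3]])
E
```

```text
0
[np.float32(0.9951134), (16, 16)]
```

```bash
python3 -c "
from rig import ctrl
print(ctrl.finish_job())"
```

```text
the job is handed in; nothing more can be done
None
```

I put the loose insert in the empty end bay with its teeth to the tall wall, then slid the lid over the snap ridge to its hard stop. The job was handed in at about 18.4 s of the 50 s; no verdict was reported.

**Insert:** I gripped it by the tab, turned it about 150° and lowered it until the floor pushed back with about 6 to 9 N. I then let it go with a small opening, because the wall was close. The wrist view before the lid closed showed it lying in the bay parallel to the stored insert beside it. My last measurements put its tooth edge at box y of about 80 mm (74 to 90 allowed). Once the lid was shut it could not be seen, so there was no later check of it.

**Lid:** The push force rose above 10 N at the ridge, then fell to about 2 N once past it. At the end the lid did not move between 9 N and 13 N. The top and side views show it against the tall wall, flush with the box's outer end and in its grooves.

**Surroundings:** The slicer and bowl were unchanged in the top view. The arm hid the beaker there, but the side view showed it had not moved. I did not measure the stored inserts after closing. Two of them were under the lid throughout, and stored1 showed no visible disturbance before it closed.

**Disagreement:** The top and wrist cameras differed by about 2.5 to 3 mm in world y. I used the wrist view for the grasp and the placing.

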